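# Sort the loose dies, containers and tweezers into their bench trays

### The job

Tidy the bench by sorting the five loose things into the three wooden trays: the small steel die into the small round recess and the large pale die into the large recess of the die tray, the jar and the flat tin into the two big wells of the container tray (one in each, either way round), and the tweezers lengthways into the long trough of the tool tray. Each must lie flat on the floor of its recess, right way up, with the jar kept upright on the way.

Things in the scene. Friction and masses are not known exactly. Their poses are not given: they have to be found in the camera images.
- tweezers: Plain steel tweezers lying flat, 125 mm long, 12 mm wide at the middle, 10 mm high, about 25 g. Origin at the centre of the underside; y axis along the length. They are picked across the middle (along x). They start on the right-hand part of the bench.
- small_die: Small plain steel press die: a solid ring-shaped disc with a narrow hole, 22 mm diameter, 14 mm high, about 40 g. Origin at the centre of the underside. Its z axis points up. 
- large_die: Large off-white plastic press die: a dished ring-shaped disc, 32 mm diameter, 11 mm high, about 30 g. Origin at the centre of the underside. Its z axis points up. 
- jar: Screw jar with a white body and black ribbed lid (fixed), 47 mm high; body 40 mm diameter up to 32 mm, lid 42 mm diameter above that; about 60 g. Origin at the centre of the underside. Its z axis points up. 
- tin: Round flat grey metal tin with a lid (fixed), 22 mm high; 46 mm diameter up to 12 mm, lid 48 mm diameter above that; about 50 g. Origin at the centre of the underside. Its z axis points up. 
- die_tray: Die tray, fixed to the bench: pale wooden board 64 x 120 mm, 8 mm high, long side along its y axis, with two round recesses of different size, each 3 mm deep (floor 5 mm above the bench). Small recess: 39 mm diameter, centre at x = 0, y = -31 mm. Large recess: 49 mm diameter, centre at x = 0, y = +26 mm. The floors are lined with grey felt. Origin at the centre of the underside.
- jar_tray: Container tray, fixed to the bench: pale wooden board 70 x 150 mm, 8 mm high, long side along its y axis, with two equal round wells of 63 mm diameter, 3 mm deep (floor 5 mm above the bench), centres at x = 0, y = -37 mm and y = +37 mm. The floors are lined with grey felt. Origin at the centre of the underside.
- tool_rest: Tool tray, fixed to the bench: pale wooden board 50 x 156 mm, 8 mm high, long side along its y axis, with one long rectangular trough 31 x 141 mm, 3 mm deep (floor 5 mm above the bench), centred on the board. The floors are lined with grey felt. Origin at the centre of the underside.
- lamp_edge (a point): Not to be handled: lower near edge of the bench lamp's fixed head, a solid bar 78 mm wide (y), 57 mm thick, 173 mm above the bench, running from here 270 mm away from the robot. To cross the bench, draw the hand back towards the robot first. By the round things stand low fixed things (under 40 mm); fingers closing along world x clear them. A 106 mm blower stands at the right, far from the trays.
Mind the look-alikes: they are no part of the job. What is shaped like the jar but pink or purple is not meant.

How it is judged (in metres and radians):
At the end, for the whole second after the job is handed in: Each die in its own recess, jar and tin in different wells, tweezers along the trough (0.2 rad); each within 12 mm of the centre of its place along each tray axis, on the recess floor (height within 2 mm), right way up (tilt under 0.15 rad), at rest. The jar never tipped over 0.6 rad (x of small_die in the frame of die_tray between -0.012 and 0.012 m and y of small_die in the frame of die_tray between -0.043 and -0.019 m and z of small_die in the frame of die_tray between 0.003 and 0.007 m and x of large_die in the frame of die_tray between -0.012 and 0.012 m and y of large_die in the frame of die_tray between 0.014 and 0.038 m and z of large_die in the frame of die_tray between 0.003 and 0.007 m and (((x of jar in the frame of jar_tray between -0.012 and 0.012 m and y of jar in the frame of jar_tray between 0.025 and 0.049 m and z of jar in the frame of jar_tray between 0.003 and 0.007 m) and (x of tin in the frame of jar_tray between -0.012 and 0.012 m and y of tin in the frame of jar_tray between -0.049 and -0.025 m and z of tin in the frame of jar_tray between 0.003 and 0.007 m)) or ((x of jar in the frame of jar_tray between -0.012 and 0.012 m and y of jar in the frame of jar_tray between -0.049 and -0.025 m and z of jar in the frame of jar_tray between 0.003 and 0.007 m) and (x of tin in the frame of jar_tray between -0.012 and 0.012 m and y of tin in the frame of jar_tray between 0.025 and 0.049 m and z of tin in the frame of jar_tray between 0.003 and 0.007 m))) and x of tweezers in the frame of tool_rest between -0.012 and 0.012 m and y of tweezers in the frame of tool_rest between -0.012 and 0.012 m and z of tweezers in the frame of tool_rest between 0.003 and 0.007 m and angle between the y axis of tweezers and the y axis of tool_rest, either way round below 0.2 rad and angle between each of small_die, large_die, jar, tin, tweezers's own z axis and vertical below 0.15 rad and linear speed of each of small_die, large_die, jar, tin, tweezers below 0.02 m/s); the robot touches nothing.
It fails at once if the jar is tipped over (angle between jar's own z axis and vertical above 0.6 rad).
It also fails if it takes over 125 s, if anything falls off the work surface, if the arm or the gripper's body presses on something with over 40 N, if the wrist force passes 120 N, or if a joint passes its speed limit or range.

### The arm

A 6-joint arm with a two-finger parallel gripper is mounted at the origin on a cart in front of the work surface, level with it; the furniture and walls round the work are solid. World frame = base frame: x ahead of the robot, y to its left, z up, the work surface at z = 0. Lengths are in mm, angles in rad, forces in N, time in s.
With the tool pointing down it reaches from about 275 to 750 mm from the base axis. Payload 10.2 kg.
Tool frame: the origin (TCP) lies midway between the tips of the shut fingers; the grasp point (between the pads) lies 19 mm behind it; z points along the fingers, y is the direction in which the jaws open and shut (so a half turn about z gives the same grasp; the last joint's range is limited). The gripper opens to 88 mm and grips with 3 to 60 N. Pads are 18 mm wide; open, the fingers measure 123 mm over their backs; the gripper's body (75 mm by 187 mm) begins 45 mm behind the grasp point.
Start: joints at [-1.532, 0.313, 1.498, -0, 1.331, -0.223], TCP at [135.867, -507.121, 238.72] pointing down, gripper open.
Joint ranges: [-2.94, 2.94], [-0.97, 2.17], [0.19, 2.56], [-1.23, 4.37], [0.02, 3.11], [-2.88, 2.88]. Speed limits (rad/s): [2.39, 2.39, 3.01, 3.14, 3.14, 3.14].

### API

Orientations are given as a unit quaternion [w, x, y, z].
In Python, from plant import monitor, capture, ticket gives the robot as it stands.
- The arm moves only by the tool move_arm, never from a script. Its argument "moves" is a list of rows, each an object of numbers: "dx", "dy", "dz": the shift along the tool's x, y, z in m; "wx", "wy", "wz": the turn, a rotation vector about the tool's x, y, z in degrees; "hand": the gripper's target within -1 to 1 (fully open at 1, half-way at 0, shut at -1). In form: [{"dx": .., "dy": .., "dz": .., "wx": .., "wy": .., "wz": .., "hand": ..}, ...]. A call has 1 to 5 rows; each row shifts and turns the commanded pose from where the row before left it, along the tool's axes as they then stand; what a row does not reach is not made up. A row lasts 1/8 s, in which the tool goes at most 62.5 mm and 10.7 degrees, less where a joint would pass 70% of its speed; a pose out of reach is approached as far as the arm can. A call with a gripper value outside its range is refused whole. The fingers move at their own pace and stop on an object; the grip force is fixed at half the most. Time passes only in rows, so rows that do not move let the fingers close. It gives the time, the measured TCP pose, the force and the opening at its end, in the units of the state.
- monitor.get_obs(): the state, without advancing time (a new reading comes with each control period).
- capture(name): name is "scene" or "top" or "wrist"; returns a dict with "pixels" (480x640x3 uint8, red, green, blue), "fx", "fy", "cx", "cy" (pixels), "k1" (the pictures are not rectified: a ray, as slopes to the right and down, at radius r is drawn at 1 + k1 r^2 times it, then the intrinsics apply), "eye" and "orientation" of the camera in the world; the wrist camera has in their place "mount" (4x4, takes a point from camera to tool coordinates, whose origin is the TCP and whose axes are the flange's). Camera axes: x right, y down, z forward; pixel columns grow to the right and rows downward; lengths in mm; the calibration is good to about 2 mm. A picture is of the moment at which its call begins: read the wrist's pose just before it. There is no depth.
- ticket.job_done(): hands the job in, once; it reports no verdict.
The state is a dict: "time": time; "joints": joint angles; "dq": joint speeds; "joint_torque": joint torques, N m; "position": TCP position; "tool_rot": TCP orientation; "force": force on the tool from outside, world axes, zero at the start; "ft_torque": the same for the moment, N m; "gripper_width": opening from 0.0 (shut) to 1.0 (fully open).
Only numpy, scipy, OpenCV 4.12 (cv2) and the standard library are available. Lean on these libraries where they do the work, as an engineer would, in place of code of your own. Each camera call takes 0.05 s, during which the arm holds its last target. There are 200 camera calls.

## Working session

There is one attempt and no reset: what is moved stays moved. The work goes in short steps, Python scripts to look and compute and a tool call to move; the robot and the scene stay as the last step left them, time stands still between calls to the robot, and variables do not carry over. Pictures are saved under pics/ and viewed, about 12 in all and at most 16, crops included, and the job is handed in when it is done.

Besides the shell and the picture viewer there is one more tool, called in YAML: its name, and indented under it one key for each argument. move_arm: Moves the arm, as the interface text tells. Its arguments: {"type":"object","properties":{"moves":{"type":"array"}},"required":["moves"]}

```bash
mkdir -p pics; ls
cat > h.py <<'E'
import numpy as np,cv2
from plant import monitor,capture,ticket
from scipy.spatial.transform import Rotation as R
def q2m(q): return R.from_quat([q[1],q[2],q[3],q[0]]).as_matrix()
def cam(name):
    o=monitor.get_obs(); c=capture(name)
    if 'mount' in c:
        T=np.eye(4);T[:3,:3]=q2m(o['tool_rot']);T[:3,3]=o['position']
        M=T@np.array(c['mount']); c['eye']=M[:3,3]; c['Rm']=M[:3,:3]
    else:
        q=np.array(c['orientation']); c['Rm']=q2m(q) if q.size==4 else q
    c['eye']=np.array(c['eye'])
    return c
def save(c,f): 
    cv2.imwrite(f,cv2.cvtColor(c['pixels'],cv2.COLOR_RGB2BGR))
    np.save(f[:-4]+'.npy',{k:v for k,v in c.items()},allow_pickle=True)
def load(f): return np.load(f,allow_pickle=True).item()
def world(c,u,v,z):
    x,y=(u-c['cx'])/c['fx'],(v-c['cy'])/c['fy']
    s=1.
    for _ in range(30): s=1+c['k1']*(x*x+y*y)/s**2
    d=c['Rm']@np.array([x/s,y/s,1]); e=c['eye']
    return e+d*(z-e[2])/d[2]
def proj(c,p):
    q=c['Rm'].T@(np.array(p)-c['eye']);x,y=q[:2]/q[2];s=1+c['k1']*(x*x+y*y)
    return c['cx']+c['fx']*x*s,c['cy']+c['fy']*y*s
E
python3 - <<'E'
from h import *
for n in('top','scene','wrist'):
    c=cam(n);save(c,f'pics/{n}0.png');print(n,c['eye'],c['Rm'].round(2).tolist(),c['fx'],c['k1'])
print(monitor.get_obs())
E
```

```text
pics
top [4.46301518e+02 9.86133057e-01 1.13586251e+03] [[-0.0, -0.99, 0.14], [-1.0, 0.0, -0.01], [0.01, -0.14, -0.99]] 464.8215704460007 -0.080955059295491
scene [  -4.41119794  930.72756005 1144.42844542] [[-0.85, -0.34, 0.4], [-0.52, 0.58, -0.62], [-0.02, -0.74, -0.67]] 597.5274513750637 -0.008400153311358384
wrist [ 216.98937172 -485.34022264  385.24924588] [[0.26, -0.91, -0.31], [-0.97, -0.25, -0.08], [-0.0, 0.32, -0.95]] 397.0961457137601 -0.007722957498403396
{'time': 0.15, 'joints': array([-1.53238774e+00,  3.13344543e-01,  1.49822865e+00,  3.56074675e-06,
        1.33098591e+00, -2.23431199e-01]), 'dq': array([ 0.00131562, -0.00135297, -0.00260145,  0.00058835, -0.00102177,
       -0.000784  ]), 'joint_torque': array([ 1.75108336e-03, -4.02304316e+01, -2.52316511e+01,  6.94275973e-02,
        3.43647168e-02, -6.67905283e-05]), 'position': array([ 135.86705134, -506.93806988,  238.29349497]), 'tool_rot': array([-4.80998104e-04,  9.91442164e-01,  1.30545784e-01,  4.63617865e-05]), 'force': array([0.42388865, 1.06941675, 0.09373353]), 'ft_torque': array([-0.01480025,  0.00793775,  0.01452553]), 'gripper_width': 0.9941576926646162}
```

View pics/top0.png

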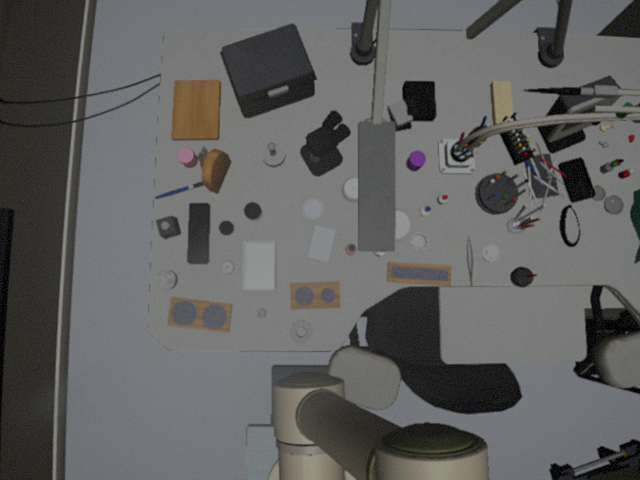

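View pics/scene0.png

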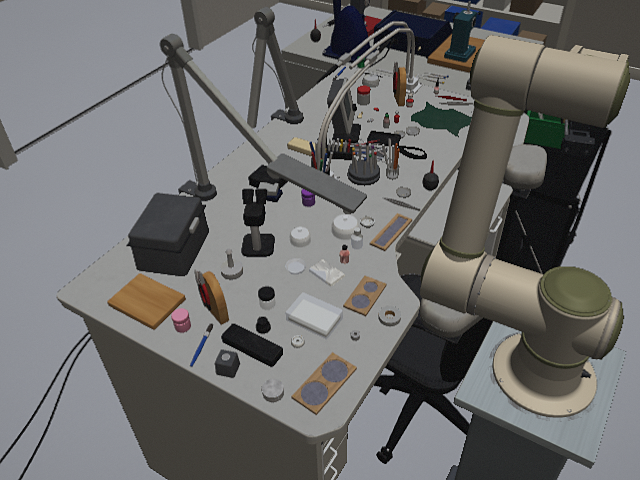

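Run:
```python
from h import *
a=cv2.imread('pics/top0.png');s=cv2.imread('pics/scene0.png')
A=cv2.resize(a[195:345,150:350],None,fx=4,fy=4,interpolation=cv2.INTER_CUBIC)
B=cv2.resize(s[280:420,200:400],None,fx=4,fy=4,interpolation=cv2.INTER_CUBIC)
cv2.imwrite('pics/cA.png',A);cv2.imwrite('pics/cB.png',B)
c=load('pics/top0.npy')
for n,u,v,z in [('die_tray',315,295,8),('jar_tray',200,314,8),('tool',419,273,8),('tweez',470,258,5),('tin',167,279,22),('jar',253,211,47),('blk',227,228,30),('L',228,267,11),('S',262,313,14),('ring',301,330,10),('lampnear',376,250,173)]:
    print(n,world(c,u,v,z).round())
```

```text
die_tray [459.  -5.   8.]
jar_tray [413. 271.   8.]
tool [ 511. -259.    8.]
tweez [ 548. -388.    5.]
tin [497. 350.  22.]
jar [657. 142.  47.]
blk [619. 207.  30.]
L [526. 205.  11.]
S [416. 121.  14.]
ring [376.  28.  10.]
lampnear [ 550. -132.  173.]
```

View pics/cA.png

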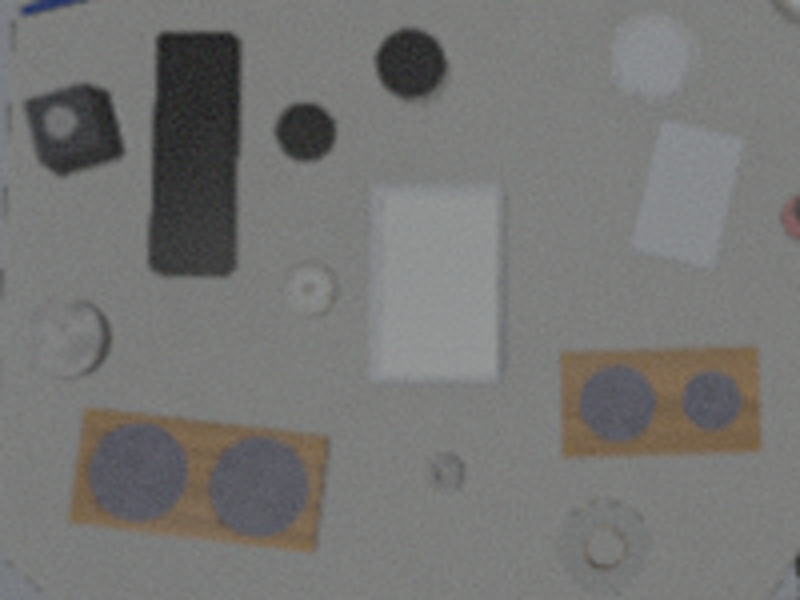

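View pics/cB.png

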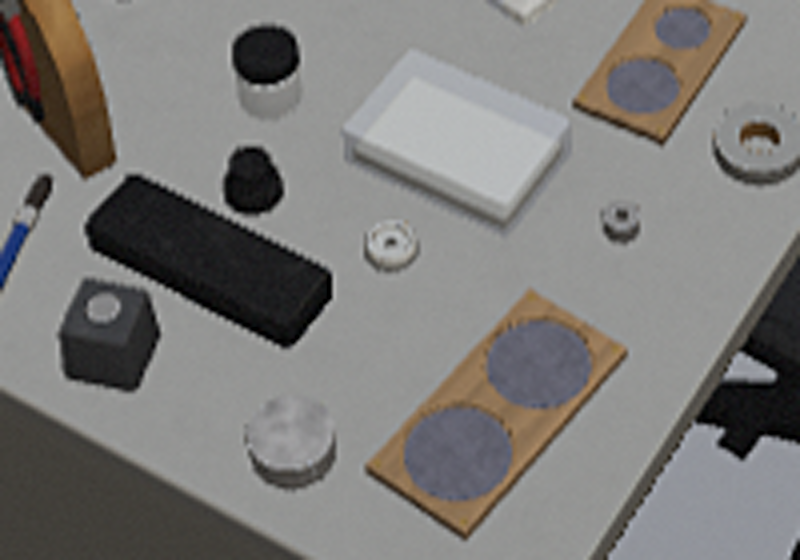

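Jar = black lid over white body at (253,211), not the all-black bottle (227,228) nor the pink/purple jars (187,157)/(416,160). Tin = grey disc (167,279). Large die = small white dished ring (228,267), about 30 mm. Small die = steel ring (262,313), about 22 mm. The ring at (301,330) is about 54 mm, so too big. Next, close-ups of the tweezers and tool tray.

Run:
```python
from h import *
a=cv2.imread('pics/top0.png')
A=cv2.resize(a[225:300,380:535],None,fx=5,fy=5,interpolation=cv2.INTER_CUBIC)
cv2.imwrite('pics/cC.png',A)
c=load('pics/top0.npy')
f=lambda x,y:(150+(x+.5)/4-.5,195+(y+.5)/4-.5)
for n,x,y,z in [('Lrec',618,403,6.5),('Srec',712,401,6.5),('trayc1',563,352,8),('trayc2',760,347,8),('trayc3',762,449,8),('trayc4',564,456,8),('well1',138,472,6),('well2',259,487,6),('jc1',86,409,8),('jc2',328,436,8),('jc3',316,550,8),('jc4',71,522,8),('tin',70,338,20),('jar',411,64,47),('L',312,289,11),('S',448,471,14)]:
    print(n,world(c,*f(x,y),z).round(1))
s=load('pics/scene0.npy')
g=lambda x,y:(200+(x+.5)/4-.5,280+(y+.5)/4-.5)
for n,x,y,z in [('Lrec',643,86,6),('Srec',684,28,6),('well1',458,452,6),('well2',540,365,6),('tin',291,433,22),('jar',265,53,47),('L',391,243,11),('S',622,215,14)]:
    print('scene',n,world(s,*g(x,y),z).round(1))
print(capture('wrist')['mount'])
```

```text
Lrec [458.1  20.8   6.5]
Srec [459.2 -36.    6.5]
trayc1 [488.7  54.    8. ]
trayc2 [491.5 -65.1   8. ]
trayc3 [430.3 -65.8   8. ]
trayc4 [426.4  53.1   8. ]
well1 [416.3 310.6   6. ]
well2 [407.7 236.9   6. ]
jc1 [454. 343.   8.]
jc2 [438.3 195.4   8. ]
jc3 [370.5 201.4   8. ]
jc4 [386.3 350.    8. ]
tin [496.3 350.7  20. ]
jar [658.3 143.7  47. ]
L [526.7 206.3  11. ]
S [417.7 122.1  14. ]
scene Lrec [458.6  24.6   6. ]
scene Srec [459.6 -32.9   6. ]
scene well1 [417.9 312.9   6. ]
scene well2 [408.  240.3   6. ]
scene tin [497.4 358.   22. ]
scene jar [658.1 151.5  47. ]
scene L [526.4 213.4  11. ]
scene S [417.  127.7  14. ]
[[ 6.61134153e-04 -9.46564861e-01 -3.22512832e-01  8.39895868e+01]
 [ 9.99999741e-01  7.17199359e-04 -5.50109259e-05  1.41455145e-03]
 [ 2.83377406e-04 -3.22512712e-01  9.46565090e-01 -1.47011036e+02]
 [ 0.00000000e+00  0.00000000e+00  0.00000000e+00  1.00000000e+00]]
```

View pics/cC.png

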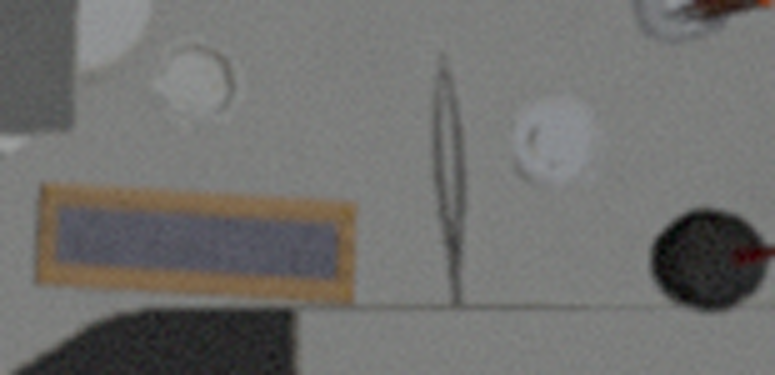

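Run:
```python
from h import *
c=load('pics/top0.npy')
f=lambda x,y:(380+(x+.5)/5-.5,225+(y+.5)/5-.5)
P={n:world(c,*f(x,y),z) for n,x,y,z in [('t1',443,57,5),('t2',458,304,5),('c1',42,184,8),('c2',355,203,8),('c3',353,302,8),('c4',37,283,8),('blower',709,259,50),('lampR',74,130,173)]}
for k,v in P.items(): print(k,v.round(1))
print('tw',(P['t1']+P['t2'])/2,np.linalg.norm(P['t1']-P['t2']),'ang',np.degrees(np.arctan2(*(P['t1']-P['t2'])[1::-1])))
print('tool',sum(P['c%d'%i] for i in(1,2,3,4))/4)
d=P['c1']-P['c2'];print('ang',np.degrees(np.arctan2(d[1],d[0])),np.linalg.norm(d))
```

```text
t1 [ 602.5 -386.4    5. ]
t2 [ 480.2 -388.5    5. ]
c1 [ 539.7 -183.7    8. ]
c2 [ 529.9 -338.1    8. ]
c3 [ 481.5 -335.3    8. ]
c4 [ 491.6 -180.2    8. ]
blower [ 499.2 -496.4   50. ]
lampR [ 548.7 -170.6  173. ]
tw [ 541.39543576 -387.48555532    5.        ] 122.31397015197152 ang 0.9708554397215303
tool [ 510.68152776 -259.32875227    8.        ]
ang 86.3430816554669 154.69853867832018
```

move_arm:
  moves:
    - {"wz": 7,"dx": 0.03,"hand": 0}
    - {"wz": 7,"dx": 0.05}
    - {"dx": 0.055,"dy": -0.02}
    - {"dx": 0.055,"dy": -0.02}
    - {"dx": 0.055,"dy": -0.02}

```text
invalid input
```

move_arm:
  moves:
    - {"dx": 0.03,"dy": 0,"dz": 0,"wx": 0,"wy": 0,"wz": 7,"hand": 1}
    - {"dx": 0.05,"dy": 0,"dz": 0,"wx": 0,"wy": 0,"wz": 7,"hand": 1}
    - {"dx": 0.055,"dy": -0.02,"dz": 0,"wx": 0,"wy": 0,"wz": 0,"hand": 1}
    - {"dx": 0.055,"dy": -0.02,"dz": 0,"wx": 0,"wy": 0,"wz": 0,"hand": 1}
    - {"dx": 0.055,"dy": -0.02,"dz": 0,"wx": 0,"wy": 0,"wz": 0,"hand": 1}

```text
time: 0.82
position: [379.9, -428.6, 238.6]
tool_rot: [-0.0, 1.0, 0.009, -0.0]
force: [0.3, -1.0, 0.2]
gripper_width: 1.001
```

move_arm:
  moves:
    - {"dx": 0.04,"dy": -0.01,"dz": 0.02,"wx": 0,"wy": 0,"wz": 0,"hand": 1}
    - {"dx": 0.04,"dy": -0.01,"dz": 0.03,"wx": 0,"wy": 0,"wz": 0,"hand": 1}
    - {"dx": 0.04,"dy": -0.01,"dz": 0.03,"wx": 0,"wy": 0,"wz": 0,"hand": 1}
    - {"dx": 0.04,"dy": -0.01,"dz": 0.03,"wx": 0,"wy": 0,"wz": 0,"hand": 1}
    - {"dx": 0,"dy": 0,"dz": 0.02,"wx": 0,"wy": 0,"wz": 0,"hand": 1}

```text
time: 1.45
position: [539.3, -385.0, 106.3]
tool_rot: [-0.001, 1.0, 0.01, -0.001]
force: [-0.1, 0.7, -0.5]
gripper_width: 1.001
```

Run:
```python
from h import *
c=cam('wrist');save(c,'pics/w1.png');print(monitor.get_obs()['position'],proj(c,[541,-387,5]))
```

```text
[ 537.48692893 -384.8736755   103.94658496] (np.float64(325.2070307349), np.float64(239.72409702133635))
```

View pics/w1.png

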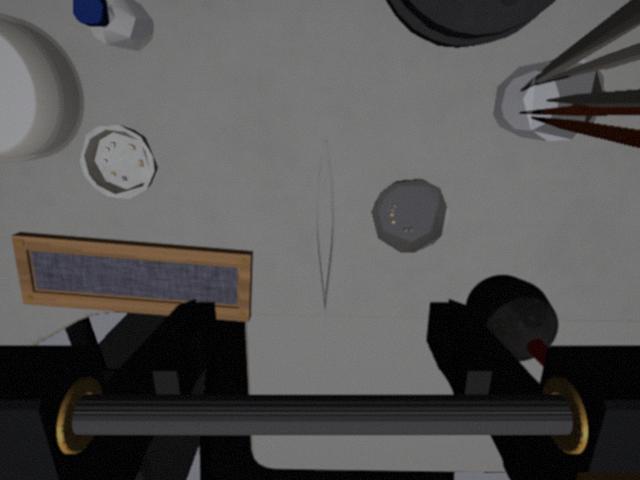

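Run:
```python
from h import *
c=load('pics/w1.npy')
a=world(c,326,140,5);b=world(c,324,308,5);print(a,b,(a+b)/2,np.linalg.norm(a-b),world(c,325,218,5))
q=[world(c,u,v,8) for u,v in [(13,234),(252,251),(249,320),(18,304)]];print(np.round(q,1),np.mean(q,0))
q=[world(c,u,v,8) for u,v in [(32,252),(240,267),(238,307),(33,291)]];print(np.mean(q,0),np.degrees(np.arctan2(*(q[0]-q[1])[1::-1])))
print(proj(c,[537.5,-384.9,5]))
```

```text
[ 604.78432068 -385.96647012    5.        ] [ 490.64096832 -387.35241341    5.        ] [ 547.7126445  -386.65944177    5.        ] 114.15176620814466 [ 555.79654008 -386.51444531    5.        ]
[[ 541.5 -183.5    8. ]
 [ 533.1 -339.     8. ]
 [ 481.7 -335.1    8. ]
 [ 490.4 -175.1    8. ]] [ 511.69069383 -258.15688164    8.        ]
[ 510.79934109 -259.86623411    8.        ] 86.81560787815647
(np.float64(321.9078497449742), np.float64(244.67829917667552))
```

Run:
```python
from h import *
a=cv2.imread('pics/w1.png')[115:325,280:370]
a=cv2.resize(a,None,fx=2.8,fy=2.8,interpolation=cv2.INTER_CUBIC)
t=cv2.imread('pics/top0.png')[230:292,455:485];t=cv2.resize(t,None,fx=9,fy=9,interpolation=cv2.INTER_CUBIC)
t=cv2.copyMakeBorder(t,0,588-558,0,0,0)
a=np.hstack([a,t]);a=cv2.convertScaleAbs(a,alpha=2.2,beta=-100);print(a.shape)
cv2.imwrite('pics/cD.png',a)
```

```text
(588, 522, 3)
```

View pics/cD.png

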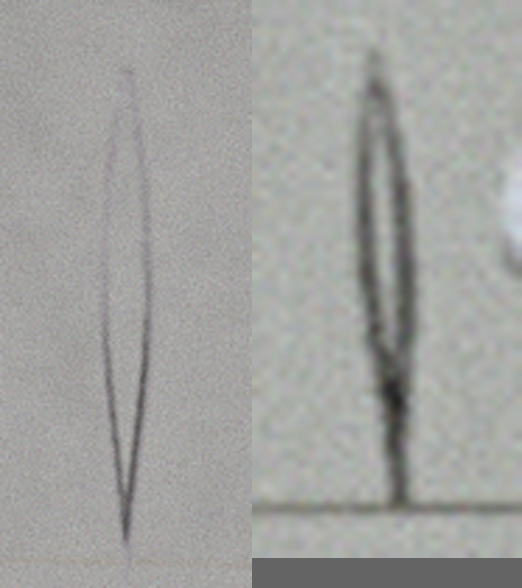

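move_arm:
  moves:
    - {"dx": 0.005,"dy": 0.002,"dz": 0.04,"wx": 0,"wy": 0,"wz": 0,"hand": 0}
    - {"dx": 0,"dy": 0,"dz": 0.035,"wx": 0,"wy": 0,"wz": 0,"hand": 0}
    - {"dx": 0,"dy": 0,"dz": 0.01,"wx": 0,"wy": 0,"wz": 0,"hand": 0}
    - {"dx": 0,"dy": 0,"dz": 0,"wx": 0,"wy": 0,"wz": 0,"hand": 0}
    - {"dx": 0,"dy": 0,"dz": 0,"wx": 0,"wy": 0,"wz": 0,"hand": 0}

```text
time: 2.12
position: [543.2, -389.4, 25.6]
tool_rot: [0.001, 1.0, 0.009, 0.001]
force: [-0.8, -0.2, -0.2]
gripper_width: 0.503
```

```bash
python3 -c "
from h import *
for i in range(3): print(monitor.get_obs()['position']);capture('top')"
```

```text
[ 543.16999176 -389.35528484   25.60072787]
[ 543.09324344 -389.25245845   25.45591   ]
[ 543.00813822 -389.14765623   25.21280486]
```

move_arm:
  moves:
    - {"dx": 0,"dy": -0.001,"dz": 0.014,"wx": 0,"wy": 0,"wz": 0,"hand": 0}
    - {"dx": 0,"dy": 0,"dz": 0.003,"wx": 0,"wy": 0,"wz": 0,"hand": 0}
    - {"dx": 0,"dy": 0,"dz": 0,"wx": 0,"wy": 0,"wz": 0,"hand": 0}
    - {"dx": 0,"dy": 0,"dz": 0,"wx": 0,"wy": 0,"wz": 0,"hand": 0}

```text
time: 2.78
position: [542.4, -387.3, 7.0]
tool_rot: [-0.0, 1.0, 0.009, -0.0]
force: [-3.8, 4.9, 8.4]
gripper_width: 0.503
```

Run:
```python
from h import *
for i in range(3): o=monitor.get_obs();print(o['position'],o['force'],o['ft_torque'],o['joints']);c=cam('wrist')
a=c['pixels'][150:480,120:520,::-1];cv2.imwrite('pics/w2.png',cv2.resize(a,None,fx=1.6,fy=1.6))
```

```text
[ 542.42269988 -387.28224312    7.01869895] [-3.82640841  4.91397699  8.37389576] [ 0.40272052  0.50639505 -0.08347246] [-7.95436274e-01  8.58716967e-01  1.23772359e+00 -2.66068085e-05
  1.04616811e+00  7.57814909e-01]
[ 542.4460341  -387.26191888    7.03531096] [-3.42740227  3.79444493  9.27527648] [ 0.3505804   0.46336108 -0.0537346 ] [-7.95379670e-01  8.58697005e-01  1.23771276e+00 -5.57692404e-05
  1.04617089e+00  7.57803041e-01]
[ 542.45209606 -387.27432575    7.04260721] [-3.32223163  3.77760877  8.92400129] [ 0.38984215  0.47769921 -0.05743103] [-7.95390751e-01  8.58698285e-01  1.23768765e+00 -4.21751856e-05
  1.04617095e+00  7.57802204e-01]
```

View pics/w2.png

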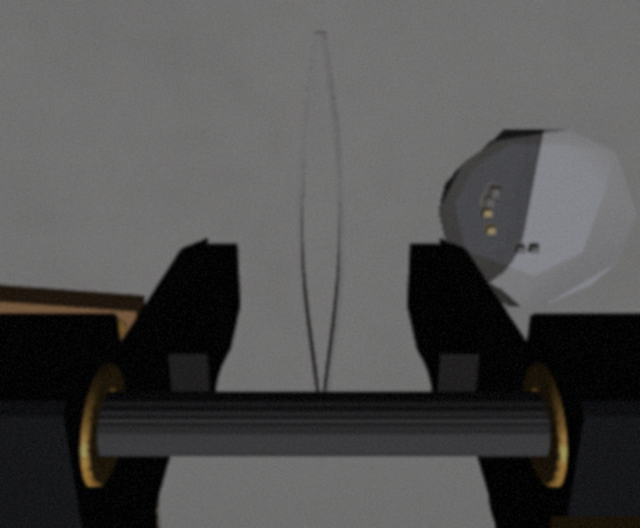

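move_arm:
  moves:
    - {"dx": 0,"dy": 0,"dz": 0,"wx": 0,"wy": 0,"wz": 0,"hand": -0.45}
    - {"dx": 0,"dy": 0,"dz": 0,"wx": 0,"wy": 0,"wz": 0,"hand": -0.45}
    - {"dx": 0,"dy": 0,"dz": 0,"wx": 0,"wy": 0,"wz": 0,"hand": -0.45}

```text
time: 3.3
position: [542.4, -387.5, 6.2]
tool_rot: [-0.0, 1.0, 0.009, -0.0]
force: [0.2, -0.3, 0.4]
gripper_width: 0.275
```

Contact gone (it was the dish on the right). Lower a little and close.

move_arm:
  moves:
    - {"dx": 0,"dy": 0,"dz": 0.002,"wx": 0,"wy": 0,"wz": 0,"hand": -0.45}
    - {"dx": 0,"dy": 0,"dz": 0,"wx": 0,"wy": 0,"wz": 0,"hand": -1}
    - {"dx": 0,"dy": 0,"dz": 0,"wx": 0,"wy": 0,"wz": 0,"hand": -1}
    - {"dx": 0,"dy": 0,"dz": 0,"wx": 0,"wy": 0,"wz": 0,"hand": -1}

```text
time: 3.8
position: [542.6, -387.6, 4.7]
tool_rot: [-0.0, 1.0, 0.009, -0.0]
force: [-0.8, -0.1, 0.6]
gripper_width: 0.12
```

move_arm:
  moves:
    - {"dx": 0,"dy": 0,"dz": -0.02,"wx": 0,"wy": 0,"wz": 0,"hand": -1}
    - {"dx": -0.01,"dy": 0,"dz": -0.03,"wx": 0,"wy": 0,"wz": 0,"hand": -1}
    - {"dx": -0.03,"dy": 0,"dz": -0.03,"wx": 0,"wy": 0,"wz": 0,"hand": -1}
    - {"dx": 0,"dy": 0,"dz": 0,"wx": 0,"wy": 0,"wz": 0,"hand": -1}

```text
time: 4.3
position: [502.5, -389.6, 88.6]
tool_rot: [0.002, 1.0, 0.008, 0.002]
force: [1.3, -0.1, 0.0]
gripper_width: 0.122
```

move_arm:
  moves:
    - {"dx": 0,"dy": 0,"dz": 0,"wx": 0,"wy": 0,"wz": -10.7,"hand": -1}
    - {"dx": 0,"dy": 0,"dz": 0,"wx": 0,"wy": 0,"wz": -10.7,"hand": -1}
    - {"dx": 0,"dy": 0,"dz": 0,"wx": 0,"wy": 0,"wz": -10.7,"hand": -1}
    - {"dx": 0,"dy": 0,"dz": 0,"wx": 0,"wy": 0,"wz": -10.7,"hand": -1}

```text
time: 4.8
position: [503.1, -388.1, 84.5]
tool_rot: [-0.0, 0.927, 0.376, 0.0]
force: [0.5, 0.2, -0.5]
gripper_width: 0.119
```

move_arm:
  moves:
    - {"dx": 0,"dy": 0,"dz": 0,"wx": 0,"wy": 0,"wz": -10.7,"hand": -1}
    - {"dx": 0,"dy": 0,"dz": 0,"wx": 0,"wy": 0,"wz": -10.7,"hand": -1}
    - {"dx": 0,"dy": 0,"dz": 0,"wx": 0,"wy": 0,"wz": -10.7,"hand": -1}
    - {"dx": 0,"dy": 0,"dz": 0,"wx": 0,"wy": 0,"wz": -10.7,"hand": -1}

```text
time: 5.3
position: [503.1, -388.1, 84.4]
tool_rot: [-0.0, 0.726, 0.688, 0.0]
force: [0.5, -0.1, 0.1]
gripper_width: 0.123
```

move_arm:
  moves:
    - {"dx": 0.04,"dy": 0,"dz": 0,"wx": 0,"wy": 0,"wz": 0,"hand": -1}
    - {"dx": 0.05,"dy": 0,"dz": 0,"wx": 0,"wy": 0,"wz": 0,"hand": -1}
    - {"dx": 0.04,"dy": 0,"dz": 0,"wx": 0,"wy": 0,"wz": 0,"hand": -1}
    - {"dx": 0,"dy": 0,"dz": 0,"wx": 0,"wy": 0,"wz": 0,"hand": -1}

```text
time: 5.8
position: [511.0, -256.2, 84.7]
tool_rot: [-0.0, 0.727, 0.687, 0.0]
force: [1.1, -0.6, -0.7]
gripper_width: 0.122
```

Run:
```python
from h import *
c=cam('wrist');save(c,'pics/w3.png');o=monitor.get_obs();print(o['position'],o['joints'].round(2))
r=q2m(o['tool_rot']);print(np.degrees(np.arctan2(r[1,0],r[0,0])))
```

```text
[ 510.95283039 -257.86860455   84.82972791] [-0.67  0.58  1.53 -0.    1.03 -0.61]
86.70546186438342
```

View pics/w3.png

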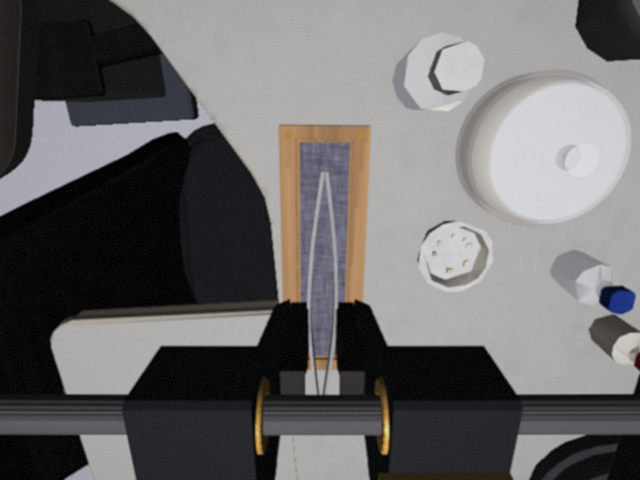

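Run:
```python
from h import *
c=load('pics/w3.npy')
print('tip',world(c,324,172,86))
for p in [(279,125),(370,125)]: print(world(c,*p,8))
for p in [(299,141),(350,141),(318,358),(343,358)]: print('tr',world(c,*p,7))
```

```text
tip [ 514.95822268 -194.22742648   86.        ]
[ 491.74588196 -179.38355277    8.        ]
[ 540.89741322 -182.10853205    8.        ]
tr [ 501.86932078 -188.45246831    7.        ]
tr [ 529.8812353  -190.00515445    7.        ]
tr [ 504.12178235 -328.61750001    7.        ]
tr [ 520.68435165 -329.53388368    7.        ]
```

move_arm:
  moves:
    - {"dx": -0.001,"dy": 0,"dz": 0.03,"wx": 0,"wy": 0,"wz": 0,"hand": -1}
    - {"dx": 0,"dy": 0,"dz": 0.03,"wx": 0,"wy": 0,"wz": 0,"hand": -1}
    - {"dx": 0,"dy": 0,"dz": 0,"wx": 0,"wy": 0,"wz": 0,"hand": -1}
    - {"dx": 0,"dy": 0,"dz": 0,"wx": 0,"wy": 0,"wz": 0,"hand": -1}
    - {"dx": 0,"dy": 0,"dz": 0,"wx": 0,"wy": 0,"wz": 0,"hand": -1}

```text
time: 6.48
position: [510.8, -260.3, 26.0]
tool_rot: [0.001, 0.728, 0.686, 0.0]
force: [-0.5, 0.0, 0.3]
gripper_width: 0.124
```

move_arm:
  moves:
    - {"dx": 0,"dy": 0,"dz": 0.011,"wx": 0,"wy": 0,"wz": 0,"hand": -1}
    - {"dx": 0,"dy": 0,"dz": 0.002,"wx": 0,"wy": 0,"wz": 0,"hand": -1}
    - {"dx": 0,"dy": 0,"dz": 0,"wx": 0,"wy": 0,"wz": 0,"hand": -1}
    - {"dx": 0,"dy": 0,"dz": 0,"wx": 0,"wy": 0,"wz": 0,"hand": -1}
    - {"dx": 0,"dy": 0,"dz": 0,"wx": 0,"wy": 0,"wz": 0,"hand": -1}

```text
time: 7.1
position: [510.3, -259.6, 11.9]
tool_rot: [0.0, 0.728, 0.686, 0.0]
force: [0.8, 0.2, -0.1]
gripper_width: 0.121
```

Lower another 1.5 mm, release partly, then rise.

move_arm:
  moves:
    - {"dx": 0,"dy": 0,"dz": 0.0015,"wx": 0,"wy": 0,"wz": 0,"hand": -1}
    - {"dx": 0,"dy": 0,"dz": 0,"wx": 0,"wy": 0,"wz": 0,"hand": -1}
    - {"dx": 0,"dy": 0,"dz": 0,"wx": 0,"wy": 0,"wz": 0,"hand": -0.4}
    - {"dx": 0,"dy": 0,"dz": 0,"wx": 0,"wy": 0,"wz": 0,"hand": -0.4}

```text
time: 7.6
position: [510.3, -259.6, 10.3]
tool_rot: [0.0, 0.728, 0.686, 0.0]
force: [-1.0, -0.8, -0.1]
gripper_width: 0.298
```

move_arm:
  moves:
    - {"dx": 0,"dy": 0,"dz": -0.03,"wx": 0,"wy": 0,"wz": 0,"hand": -0.4}
    - {"dx": 0,"dy": 0,"dz": -0.04,"wx": 0,"wy": 0,"wz": 0,"hand": 0}
    - {"dx": 0,"dy": -0.04,"dz": 0,"wx": 0,"wy": 0,"wz": 0,"hand": 1}
    - {"dx": 0,"dy": 0,"dz": 0,"wx": 0,"wy": 0,"wz": 0,"hand": 1}

```text
time: 8.1
position: [468.9, -256.9, 80.5]
tool_rot: [-0.0, 0.728, 0.685, -0.0]
force: [0.4, -0.2, 0.5]
gripper_width: 0.612
```

Run:
```python
from h import *
c=cam('wrist');save(c,'pics/w4.png');o=monitor.get_obs();print(o['position'])
```

```text
[ 470.02688278 -257.32443227   80.56404919]
```

View pics/w4.png

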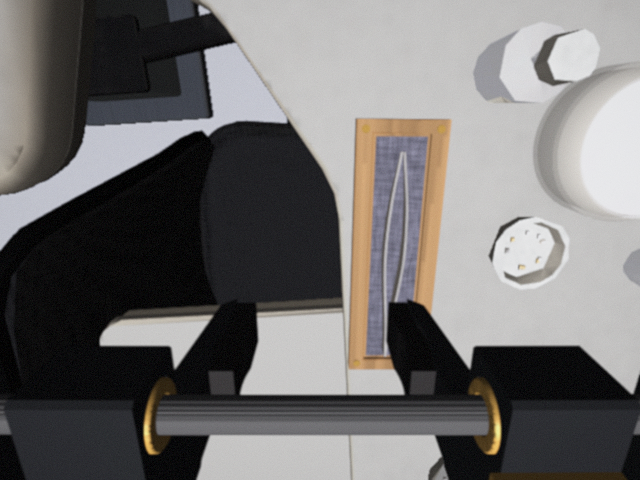

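move_arm:
  moves:
    - {"dx": 0.0,"dy": -0.04,"dz": -0.02,"wx": 0,"wy": 0,"wz": -3.3,"hand": 1}
    - {"dx": 0.055,"dy": -0.03,"dz": 0,"wx": 0,"wy": 0,"wz": 0,"hand": 1}
    - {"dx": 0.06,"dy": 0,"dz": 0,"wx": 0,"wy": 0,"wz": 0,"hand": 1}
    - {"dx": 0.06,"dy": 0,"dz": 0,"wx": 0,"wy": 0,"wz": 0,"hand": 1}
    - {"dx": 0.06,"dy": 0,"dz": 0,"wx": 0,"wy": 0,"wz": 0,"hand": 1}

```text
time: 8.78
position: [401.6, -18.2, 100.5]
tool_rot: [0.001, 0.708, 0.706, 0.0]
force: [1.1, 0.3, -0.2]
gripper_width: 0.997
```

move_arm:
  moves:
    - {"dx": 0.06,"dy": 0,"dz": 0,"wx": 0,"wy": 0,"wz": 0,"hand": 1}
    - {"dx": 0.04,"dy": 0.01,"dz": 0,"wx": 0,"wy": 0,"wz": 0,"hand": 1}
    - {"dx": 0.03,"dy": 0.005,"dz": 0,"wx": 0,"wy": 0,"wz": 0,"hand": 1}
    - {"dx": 0,"dy": 0,"dz": 0,"wx": 0,"wy": 0,"wz": 0,"hand": 1}

```text
time: 9.28
position: [416.7, 111.6, 100.2]
tool_rot: [0.0, 0.707, 0.708, 0.0]
force: [-0.8, -0.7, 0.1]
gripper_width: 1.001
```

Run:
```python
from h import *
c=cam('wrist');save(c,'pics/w5.png');o=monitor.get_obs();print(o['position'],o['tool_rot'])
for p in [(417,122,14),(417,128,14),(526,206,11),(526,213,11),(497,351,22),(416,311,5),(408,238,5)]: print(p,np.round(proj(c,p)))
```

```text
[416.51366264 110.55725242 100.11451124] [5.12614206e-05 7.07022344e-01 7.07191206e-01 4.34552058e-06]
(417, 122, 14) [323. 235.]
(417, 128, 14) [323. 225.]
(526, 206, 11) [519.  90.]
(526, 213, 11) [521.  76.]
(497, 351, 22) [ 516. -282.]
(416, 311, 5) [ 322. -141.]
(408, 238, 5) [307.  26.]
```

View pics/w5.png

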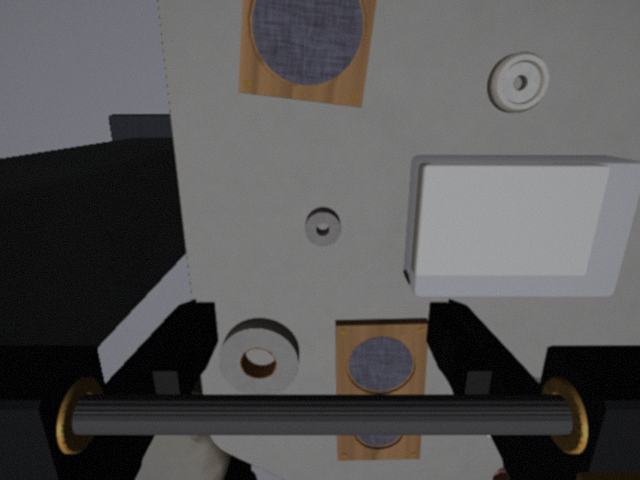

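Run:
```python
from h import *
c=load('pics/w5.npy')
for n,u,v,z in [('S',322.5,229,14),('L',519.5,82,11),('w2',307,27,6),('Lrec',381.5,363,6),('tc',337,320,8),('tc',427,320,8),('tc',422,459,8),('tc',338,459,8)]: print(n,world(c,u,v,z).round(1))
```

```text
S [416.9 125.6  14. ]
L [525.8 209.9  11. ]
w2 [408.2 237.6   6. ]
Lrec [459.4  23.2   6. ]
tc [427.   59.1   8. ]
tc [488.3  59.2   8. ]
tc [495.4 -64.1   8. ]
tc [429.6 -64.1   8. ]
```

move_arm:
  moves:
    - {"dx": 0.015,"dy": 0.0005,"dz": 0.03,"wx": 0,"wy": 0,"wz": 0,"hand": -0.2}
    - {"dx": 0,"dy": 0,"dz": 0.03,"wx": 0,"wy": 0,"wz": 0,"hand": -0.2}
    - {"dx": 0,"dy": 0,"dz": 0.018,"wx": 0,"wy": 0,"wz": 0,"hand": -0.2}
    - {"dx": 0,"dy": 0,"dz": 0,"wx": 0,"wy": 0,"wz": 0,"hand": -0.2}
    - {"dx": 0,"dy": 0,"dz": 0,"wx": 0,"wy": 0,"wz": 0,"hand": -0.2}

```text
time: 9.95
position: [417.2, 124.6, 22.9]
tool_rot: [0.0, 0.708, 0.706, 0.0]
force: [-0.3, 0.3, 0.3]
gripper_width: 0.46
```

move_arm:
  moves:
    - {"dx": 0.001,"dy": 0,"dz": 0.01,"wx": 0,"wy": 0,"wz": 0,"hand": -0.2}
    - {"dx": 0,"dy": 0,"dz": 0.006,"wx": 0,"wy": 0,"wz": 0,"hand": -0.2}
    - {"dx": 0,"dy": 0,"dz": 0,"wx": 0,"wy": 0,"wz": 0,"hand": -0.2}
    - {"dx": 0,"dy": 0,"dz": 0,"wx": 0,"wy": 0,"wz": 0,"hand": -0.2}

```text
time: 10.45
position: [416.7, 126.1, 6.3]
tool_rot: [0.0, 0.708, 0.707, 0.0]
force: [-0.5, 0.5, 1.1]
gripper_width: 0.402
```

move_arm:
  moves:
    - {"dx": 0,"dy": 0,"dz": 0,"wx": 0,"wy": 0,"wz": 0,"hand": -1}
    - {"dx": 0,"dy": 0,"dz": 0,"wx": 0,"wy": 0,"wz": 0,"hand": -1}
    - {"dx": 0,"dy": 0,"dz": 0,"wx": 0,"wy": 0,"wz": 0,"hand": -1}
    - {"dx": 0,"dy": 0,"dz": 0,"wx": 0,"wy": 0,"wz": 0,"hand": -1}

```text
time: 10.95
position: [416.7, 126.1, 6.3]
tool_rot: [0.0, 0.708, 0.706, 0.0]
force: [-0.1, 0.1, 2.0]
gripper_width: 0.229
```

move_arm:
  moves:
    - {"dx": 0,"dy": 0,"dz": -0.03,"wx": 0,"wy": 0,"wz": 0,"hand": -1}
    - {"dx": -0.03,"dy": 0.0,"dz": -0.03,"wx": 0,"wy": 0,"wz": 0,"hand": -1}
    - {"dx": -0.05,"dy": 0.014,"dz": 0,"wx": 0,"wy": 0,"wz": 0,"hand": -1}
    - {"dx": -0.05,"dy": 0.02,"dz": 0,"wx": 0,"wy": 0,"wz": 0,"hand": -1}
    - {"dx": -0.03,"dy": 0.01,"dz": 0,"wx": 0,"wy": 0,"wz": 0,"hand": -1}

```text
time: 11.58
position: [460.9, -36.2, 66.3]
tool_rot: [0.0, 0.708, 0.706, 0.0]
force: [0.3, 0.8, -0.5]
gripper_width: 0.228
```

move_arm:
  moves:
    - {"dx": 0,"dy": 0,"dz": 0.02,"wx": 0,"wy": 0,"wz": 0,"hand": -1}
    - {"dx": 0,"dy": 0,"dz": 0.02,"wx": 0,"wy": 0,"wz": 0,"hand": -1}
    - {"dx": 0,"dy": 0,"dz": 0,"wx": 0,"wy": 0,"wz": 0,"hand": -1}
    - {"dx": 0,"dy": 0,"dz": 0,"wx": 0,"wy": 0,"wz": 0,"hand": -1}
    - {"dx": 0,"dy": 0,"dz": 0,"wx": 0,"wy": 0,"wz": 0,"hand": -1}

```text
time: 12.2
position: [460.7, -34.0, 26.9]
tool_rot: [0.001, 0.708, 0.707, 0.0]
force: [0.4, 1.1, -0.4]
gripper_width: 0.229
```

move_arm:
  moves:
    - {"dx": 0,"dy": -0.001,"dz": 0.012,"wx": 0,"wy": 0,"wz": 0,"hand": -1}
    - {"dx": 0,"dy": 0,"dz": 0.002,"wx": 0,"wy": 0,"wz": 0,"hand": -1}
    - {"dx": 0,"dy": 0,"dz": 0,"wx": 0,"wy": 0,"wz": 0,"hand": -1}
    - {"dx": 0,"dy": 0,"dz": 0,"wx": 0,"wy": 0,"wz": 0,"hand": -1}
    - {"dx": 0,"dy": 0,"dz": 0,"wx": 0,"wy": 0,"wz": 0,"hand": -1}

```text
time: 12.82
position: [459.4, -34.0, 12.3]
tool_rot: [0.0, 0.708, 0.706, 0.0]
force: [-0.6, 0.1, -0.0]
gripper_width: 0.226
```

move_arm:
  moves:
    - {"dx": 0,"dy": 0,"dz": 0.0005,"wx": 0,"wy": 0,"wz": 0,"hand": -0.3}
    - {"dx": 0,"dy": 0,"dz": 0,"wx": 0,"wy": 0,"wz": 0,"hand": -0.3}
    - {"dx": 0,"dy": 0,"dz": -0.03,"wx": 0,"wy": 0,"wz": 0,"hand": -0.3}
    - {"dx": 0,"dy": 0,"dz": -0.05,"wx": 0,"wy": 0,"wz": 0,"hand": -0.3}
    - {"dx": 0,"dy": 0,"dz": 0,"wx": 0,"wy": 0,"wz": 0,"hand": -0.3}

```text
time: 13.45
position: [460.9, -34.5, 94.5]
tool_rot: [0.003, 0.708, 0.707, 0.001]
force: [-0.3, 0.1, -0.5]
gripper_width: 0.352
```

Run:
```python
from h import *
c=cam('wrist');save(c,'pics/w6.png');o=monitor.get_obs();print(o['position'],o['gripper_width'])
```

```text
[459.8582817  -34.16349587  92.56577023] 0.34986918969391345
```

move_arm:
  moves:
    - {"dx": 0.06,"dy": 0,"dz": 0,"wx": 0,"wy": 0,"wz": 0,"hand": 0.1}
    - {"dx": 0.06,"dy": 0,"dz": 0,"wx": 0,"wy": 0,"wz": 0,"hand": 0.1}
    - {"dx": 0.06,"dy": 0.03,"dz": 0,"wx": 0,"wy": 0,"wz": 0,"hand": 0.1}
    - {"dx": 0.04,"dy": 0.036,"dz": 0,"wx": 0,"wy": 0,"wz": 0,"hand": 0.1}
    - {"dx": 0.023,"dy": 0,"dz": 0,"wx": 0,"wy": 0,"wz": 0,"hand": 0.1}

```text
time: 14.12
position: [524.3, 206.6, 89.7]
tool_rot: [-0.0, 0.707, 0.707, -0.001]
force: [-0.1, -1.0, -0.0]
gripper_width: 0.549
```

move_arm:
  moves:
    - {"dx": 0,"dy": 0,"dz": 0,"wx": 0,"wy": 0,"wz": 0,"hand": 0.1}
    - {"dx": 0,"dy": 0,"dz": 0,"wx": 0,"wy": 0,"wz": 0,"hand": 0.1}

```text
time: 14.38
position: [523.2, 203.9, 90.8]
tool_rot: [-0.0, 0.708, 0.706, -0.001]
force: [0.3, -0.3, 0.5]
gripper_width: 0.554
```

Run:
```python
from h import *
c=cam('wrist');save(c,'pics/w7.png');o=monitor.get_obs();print(o['position'],o['gripper_width'])
a=cv2.imread('pics/w6.png')[100:400,120:520];b=cv2.imread('pics/w7.png')[0:300,120:520]
cv2.imwrite('pics/cE.png',np.vstack([a,b]))
```

```text
[523.35962377 203.77672342  91.16267834] 0.5498363202492292
```

View pics/cE.png

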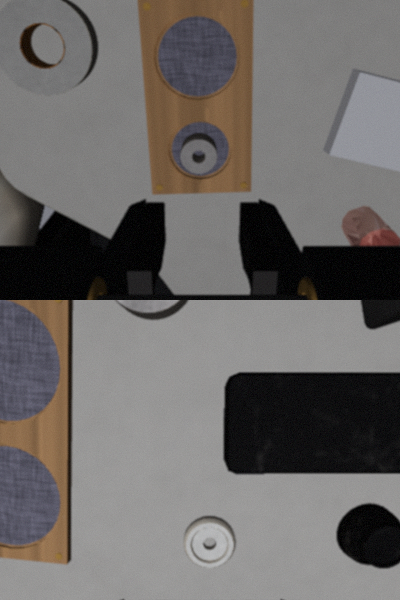

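Run:
```python
from h import *
c=load('pics/w7.npy');print('L',world(c,329.5,243,11),'bottle left',world(c,457,240,20))
for n,u,v,z in [('w2',150,494,6),('w1c',130,362,6)]: pass
c=load('pics/w6.npy')
print('Sdie',world(c,319,256,19),'Srec',world(c,321,250.5,6.5),'Lrec',world(c,317.5,156.5,6.5))
```

```text
L [527.43894142 210.97726971  11.        ] bottle left [600.98239101 215.80019194  20.        ]
Sdie [459.45418716 -34.27268523  19.        ] Srec [460.70127819 -35.3194088    6.5       ] Lrec [458.76042186  22.85789977   6.5       ]
```

move_arm:
  moves:
    - {"dx": 0.007,"dy": 0.0035,"dz": 0.03,"wx": 0,"wy": 0,"wz": 0,"hand": 0.1}
    - {"dx": 0,"dy": 0,"dz": 0.03,"wx": 0,"wy": 0,"wz": 0,"hand": 0.1}
    - {"dx": 0,"dy": 0,"dz": 0.01,"wx": 0,"wy": 0,"wz": 0,"hand": 0.1}
    - {"dx": 0,"dy": 0,"dz": 0,"wx": 0,"wy": 0,"wz": 0,"hand": 0.1}
    - {"dx": 0,"dy": 0,"dz": 0,"wx": 0,"wy": 0,"wz": 0,"hand": 0.1}

```text
time: 15.05
position: [527.9, 211.7, 22.9]
tool_rot: [0.001, 0.708, 0.706, 0.001]
force: [0.6, 0.5, -0.0]
gripper_width: 0.549
```

move_arm:
  moves:
    - {"dx": -0.001,"dy": 0,"dz": 0.012,"wx": 0,"wy": 0,"wz": 0,"hand": 0.1}
    - {"dx": 0,"dy": 0,"dz": 0.005,"wx": 0,"wy": 0,"wz": 0,"hand": 0.1}
    - {"dx": 0,"dy": 0,"dz": 0,"wx": 0,"wy": 0,"wz": 0,"hand": 0.1}
    - {"dx": 0,"dy": 0,"dz": 0,"wx": 0,"wy": 0,"wz": 0,"hand": 0.1}

```text
time: 15.55
position: [527.3, 210.8, 4.8]
tool_rot: [0.0, 0.708, 0.707, 0.0]
force: [0.7, 0.7, 0.2]
gripper_width: 0.554
```

move_arm:
  moves:
    - {"dx": 0,"dy": 0,"dz": 0,"wx": 0,"wy": 0,"wz": 0,"hand": -1}
    - {"dx": 0,"dy": 0,"dz": 0,"wx": 0,"wy": 0,"wz": 0,"hand": -1}
    - {"dx": 0,"dy": 0,"dz": 0,"wx": 0,"wy": 0,"wz": 0,"hand": -1}
    - {"dx": 0,"dy": 0,"dz": 0,"wx": 0,"wy": 0,"wz": 0,"hand": -1}

```text
time: 16.05
position: [527.3, 210.8, 4.8]
tool_rot: [0.0, 0.708, 0.706, 0.0]
force: [0.6, -1.0, 1.2]
gripper_width: 0.315
```

move_arm:
  moves:
    - {"dx": 0,"dy": 0,"dz": -0.03,"wx": 0,"wy": 0,"wz": 0,"hand": -1}
    - {"dx": 0,"dy": 0.0,"dz": -0.04,"wx": 0,"wy": 0,"wz": 0,"hand": -1}
    - {"dx": -0.05,"dy": -0.02,"dz": 0,"wx": 0,"wy": 0,"wz": 0,"hand": -1}
    - {"dx": -0.05,"dy": -0.02,"dz": 0,"wx": 0,"wy": 0,"wz": 0,"hand": -1}
    - {"dx": -0.05,"dy": -0.02,"dz": 0,"wx": 0,"wy": 0,"wz": 0,"hand": -1}

```text
time: 16.68
position: [466.2, 59.6, 74.9]
tool_rot: [0.0, 0.708, 0.707, 0.0]
force: [0.6, -0.1, 0.1]
gripper_width: 0.316
```

move_arm:
  moves:
    - {"dx": -0.037,"dy": -0.008,"dz": 0.01,"wx": 0,"wy": 0,"wz": 0,"hand": -1}
    - {"dx": 0,"dy": 0,"dz": 0.02,"wx": 0,"wy": 0,"wz": 0,"hand": -1}
    - {"dx": 0,"dy": 0,"dz": 0.02,"wx": 0,"wy": 0,"wz": 0,"hand": -1}
    - {"dx": 0,"dy": 0,"dz": 0,"wx": 0,"wy": 0,"wz": 0,"hand": -1}
    - {"dx": 0,"dy": 0,"dz": 0,"wx": 0,"wy": 0,"wz": 0,"hand": -1}

```text
time: 17.3
position: [459.2, 23.9, 25.4]
tool_rot: [0.0, 0.708, 0.707, 0.0]
force: [-0.8, -0.1, 0.0]
gripper_width: 0.318
```

move_arm:
  moves:
    - {"dx": -0.001,"dy": 0,"dz": 0.012,"wx": 0,"wy": 0,"wz": 0,"hand": -1}
    - {"dx": 0,"dy": 0,"dz": 0.0025,"wx": 0,"wy": 0,"wz": 0,"hand": -1}
    - {"dx": 0,"dy": 0,"dz": 0,"wx": 0,"wy": 0,"wz": 0,"hand": -1}
    - {"dx": 0,"dy": 0,"dz": 0,"wx": 0,"wy": 0,"wz": 0,"hand": -1}
    - {"dx": 0,"dy": 0,"dz": 0,"wx": 0,"wy": 0,"wz": 0,"hand": -1}

```text
time: 17.92
position: [459.0, 22.9, 10.3]
tool_rot: [0.0, 0.708, 0.706, 0.0]
force: [-0.3, -0.4, -1.0]
gripper_width: 0.316
```

Release, rise, picture, then on to the tin at about (497,354).

move_arm:
  moves:
    - {"dx": 0,"dy": 0,"dz": 0,"wx": 0,"wy": 0,"wz": 0,"hand": 0}
    - {"dx": 0,"dy": 0,"dz": 0,"wx": 0,"wy": 0,"wz": 0,"hand": 0}
    - {"dx": 0,"dy": 0,"dz": -0.03,"wx": 0,"wy": 0,"wz": 0,"hand": 0}
    - {"dx": 0,"dy": 0,"dz": -0.05,"wx": 0,"wy": 0,"wz": 0,"hand": 0}
    - {"dx": 0,"dy": 0,"dz": 0,"wx": 0,"wy": 0,"wz": 0,"hand": 0}

```text
time: 18.55
position: [460.5, 22.6, 92.9]
tool_rot: [0.003, 0.708, 0.707, 0.002]
force: [-0.0, -0.5, -0.8]
gripper_width: 0.5
```

Run:
```python
from h import *
c=cam('wrist');save(c,'pics/w8.png');o=monitor.get_obs();print(o['position'],o['gripper_width'])
```

```text
[459.42091526  22.79544805  91.08105895] 0.4997246725169457
```

move_arm:
  moves:
    - {"dx": 0.06,"dy": 0,"dz": 0,"wx": 0,"wy": 0,"wz": 0,"hand": 1}
    - {"dx": 0.06,"dy": 0,"dz": 0,"wx": 0,"wy": 0,"wz": 0,"hand": 1}
    - {"dx": 0.06,"dy": 0.01,"dz": 0,"wx": 0,"wy": 0,"wz": 0,"hand": 1}
    - {"dx": 0.06,"dy": 0.018,"dz": 0,"wx": 0,"wy": 0,"wz": 0,"hand": 1}
    - {"dx": 0.06,"dy": 0.01,"dz": 0,"wx": 0,"wy": 0,"wz": 0,"hand": 1}

```text
time: 19.23
position: [497.2, 324.5, 88.4]
tool_rot: [-0.0, 0.708, 0.706, -0.001]
force: [0.3, -0.8, 1.3]
gripper_width: 0.999
```

move_arm:
  moves:
    - {"dx": 0.02,"dy": 0,"dz": 0,"wx": 0,"wy": 0,"wz": 0,"hand": 1}
    - {"dx": 0,"dy": 0,"dz": 0,"wx": 0,"wy": 0,"wz": 0,"hand": 1}
    - {"dx": 0,"dy": 0,"dz": 0,"wx": 0,"wy": 0,"wz": 0,"hand": 1}

```text
time: 19.6
position: [497.1, 341.5, 89.3]
tool_rot: [-0.0, 0.708, 0.706, -0.001]
force: [0.1, -0.3, 0.3]
gripper_width: 0.998
```

Run:
```python
from h import *
c=cam('wrist');save(c,'pics/w9.png');o=monitor.get_obs();print(o['position'],o['gripper_width'])
a=cv2.imread('pics/w8.png')[100:400,120:520];b=cv2.imread('pics/w9.png')[100:400,120:520]
cv2.imwrite('pics/cF.png',np.vstack([a,b]))
```

```text
[497.36563102 341.43597652  89.65425797] 1.0001706234381762
```

View pics/cF.png

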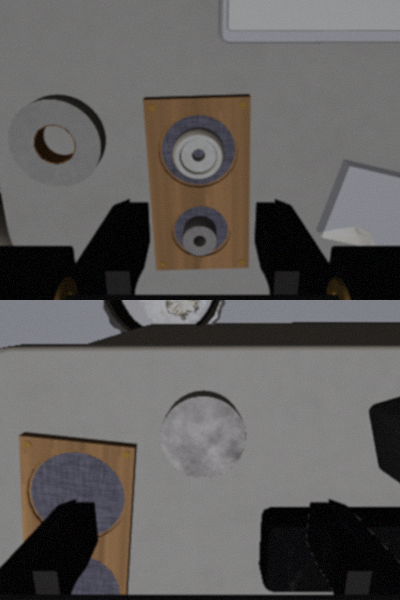

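Run:
```python
from h import *
c=load('pics/w9.npy')
print('tin',world(c,323.5,236,22),world(c,282,236,22),world(c,366,236,22),'w1',world(c,197,294,6),'corner',world(c,256,244,8))
c=load('pics/w8.npy')
print('L',world(c,318,254,16),'S',world(c,319.5,336,19))
c=load('pics/w7.npy')
for f in(0,):print('w2',world(c,121+0,194,6))
```

```text
tin [497.75561659 357.04404243  22.        ] [474.24051511 357.07593863  22.        ] [521.83007633 357.01213751  22.        ] w1 [416.62356284 312.93653334   6.        ] corner [456.74751983 347.49104505   8.        ]
L [458.4627824   23.62407703  16.        ] S [459.20185384 -31.17101104  19.        ]
w2 [403.66536965 240.11886485   6.        ]
```

move_arm:
  moves:
    - {"dx": 0.0155,"dy": 0.0005,"dz": 0,"wx": 0,"wy": 0,"wz": 0,"hand": 0.4}
    - {"dx": 0,"dy": 0,"dz": 0.02,"wx": 0,"wy": 0,"wz": 0,"hand": 0.4}
    - {"dx": 0,"dy": 0,"dz": 0.03,"wx": 0,"wy": 0,"wz": 0,"hand": 0.4}
    - {"dx": 0,"dy": 0,"dz": 0,"wx": 0,"wy": 0,"wz": 0,"hand": 0.4}
    - {"dx": 0,"dy": 0,"dz": 0,"wx": 0,"wy": 0,"wz": 0,"hand": 0.4}

```text
time: 20.27
position: [498.5, 358.6, 41.4]
tool_rot: [0.0, 0.708, 0.706, 0.001]
force: [0.0, 1.3, 0.9]
gripper_width: 0.698
```

move_arm:
  moves:
    - {"dx": 0,"dy": 0,"dz": 0.022,"wx": 0,"wy": 0,"wz": 0,"hand": 0.4}
    - {"dx": 0,"dy": 0,"dz": 0.009,"wx": 0,"wy": 0,"wz": 0,"hand": 0.4}
    - {"dx": 0,"dy": 0,"dz": 0,"wx": 0,"wy": 0,"wz": 0,"hand": 0.4}
    - {"dx": 0,"dy": 0,"dz": 0,"wx": 0,"wy": 0,"wz": 0,"hand": 0.4}

```text
time: 20.78
position: [498.4, 358.4, 10.2]
tool_rot: [0.0, 0.708, 0.706, 0.001]
force: [0.5, -1.1, -0.5]
gripper_width: 0.696
```

move_arm:
  moves:
    - {"dx": 0,"dy": 0,"dz": 0,"wx": 0,"wy": 0,"wz": 0,"hand": -1}
    - {"dx": 0,"dy": 0,"dz": 0,"wx": 0,"wy": 0,"wz": 0,"hand": -1}
    - {"dx": 0,"dy": 0,"dz": 0,"wx": 0,"wy": 0,"wz": 0,"hand": -1}

```text
time: 21.15
position: [498.0, 358.3, 9.7]
tool_rot: [0.0, 0.708, 0.707, 0.0]
force: [-1.0, -0.4, 4.3]
gripper_width: 0.529
```

move_arm:
  moves:
    - {"dx": 0,"dy": 0,"dz": -0.02,"wx": 0,"wy": 0,"wz": 0,"hand": -1}
    - {"dx": 0,"dy": 0.0,"dz": -0.03,"wx": 0,"wy": 0,"wz": 0,"hand": -1}
    - {"dx": -0.02,"dy": -0.04,"dz": 0,"wx": 0,"wy": 0,"wz": 0,"hand": -1}
    - {"dx": -0.025,"dy": -0.041,"dz": 0,"wx": 0,"wy": 0,"wz": 0,"hand": -1}
    - {"dx": 0,"dy": 0,"dz": 0,"wx": 0,"wy": 0,"wz": 0,"hand": -1}

```text
time: 21.78
position: [414.4, 312.3, 60.0]
tool_rot: [-0.0, 0.708, 0.707, -0.001]
force: [1.2, 0.5, -1.2]
gripper_width: 0.528
```

move_arm:
  moves:
    - {"dx": 0,"dy": 0,"dz": 0.02,"wx": 0,"wy": 0,"wz": 0,"hand": -1}
    - {"dx": 0,"dy": 0,"dz": 0.013,"wx": 0,"wy": 0,"wz": 0,"hand": -1}
    - {"dx": 0,"dy": 0,"dz": 0,"wx": 0,"wy": 0,"wz": 0,"hand": -1}
    - {"dx": 0,"dy": 0,"dz": 0,"wx": 0,"wy": 0,"wz": 0,"hand": -1}
    - {"dx": 0,"dy": 0,"dz": 0,"wx": 0,"wy": 0,"wz": 0,"hand": -1}

```text
time: 22.4
position: [417.2, 313.5, 26.7]
tool_rot: [0.0, 0.708, 0.707, 0.0]
force: [0.6, -0.1, -0.4]
gripper_width: 0.532
```

move_arm:
  moves:
    - {"dx": 0,"dy": 0,"dz": 0.009,"wx": 0,"wy": 0,"wz": 0,"hand": -1}
    - {"dx": 0,"dy": 0,"dz": 0.0025,"wx": 0,"wy": 0,"wz": 0,"hand": -1}
    - {"dx": 0,"dy": 0,"dz": 0,"wx": 0,"wy": 0,"wz": 0,"hand": -1}
    - {"dx": 0,"dy": 0,"dz": 0,"wx": 0,"wy": 0,"wz": 0,"hand": -1}

```text
time: 22.9
position: [416.6, 313.2, 14.7]
tool_rot: [-0.0, 0.708, 0.707, -0.0]
force: [-2.8, -1.4, 3.2]
gripper_width: 0.534
```

move_arm:
  moves:
    - {"dx": 0,"dy": 0,"dz": 0,"wx": 0,"wy": 0,"wz": 0,"hand": 0.4}
    - {"dx": 0,"dy": 0,"dz": 0,"wx": 0,"wy": 0,"wz": 0,"hand": 0.4}
    - {"dx": 0,"dy": 0,"dz": -0.03,"wx": 0,"wy": 0,"wz": 0,"hand": 0.4}
    - {"dx": 0,"dy": 0,"dz": -0.05,"wx": 0,"wy": 0,"wz": 0,"hand": 0.4}
    - {"dx": 0,"dy": 0,"dz": -0.03,"wx": 0,"wy": 0,"wz": 0,"hand": 0.4}

```text
time: 23.52
position: [417.4, 313.6, 126.9]
tool_rot: [0.0, 0.708, 0.706, 0.001]
force: [0.5, 0.5, -0.7]
gripper_width: 0.701
```

move_arm:
  moves:
    - {"dx": -0.05,"dy": 0,"dz": 0,"wx": 0,"wy": 0,"wz": 0,"hand": 1}
    - {"dx": -0.05,"dy": 0.03,"dz": 0,"wx": 0,"wy": 0,"wz": 0,"hand": 1}
    - {"dx": -0.03,"dy": 0.05,"dz": 0,"wx": 0,"wy": 0,"wz": 0,"hand": 1}
    - {"dx": -0.03,"dy": 0.05,"dz": 0,"wx": 0,"wy": 0,"wz": 0,"hand": 1}
    - {"dx": -0.02,"dy": 0.05,"dz": 0,"wx": 0,"wy": 0,"wz": 0,"hand": 1}

```text
time: 24.15
position: [598.2, 131.4, 124.8]
tool_rot: [0.0, 0.708, 0.706, 0.0]
force: [0.2, 0.1, 1.3]
gripper_width: 0.998
```

move_arm:
  moves:
    - {"dx": 0,"dy": 0.02,"dz": 0,"wx": 0,"wy": 0,"wz": 0,"hand": 1}
    - {"dx": 0,"dy": 0,"dz": 0,"wx": 0,"wy": 0,"wz": 0,"hand": 1}
    - {"dx": 0,"dy": 0,"dz": 0,"wx": 0,"wy": 0,"wz": 0,"hand": 1}

```text
time: 24.52
position: [615.7, 133.4, 124.6]
tool_rot: [-0.0, 0.708, 0.707, -0.0]
force: [0.6, 0.6, -0.4]
gripper_width: 1.0
```

Run:
```python
from h import *
c=cam('wrist');save(c,'pics/w10.png');o=monitor.get_obs();print(o['position'],o['gripper_width'],proj(c,[658,147,47]))
```

```text
[615.66933208 133.4343302  124.81437378] 0.9990003108277377 (np.float64(393.7177244995444), np.float64(233.75577792577752))
```

View pics/w10.png

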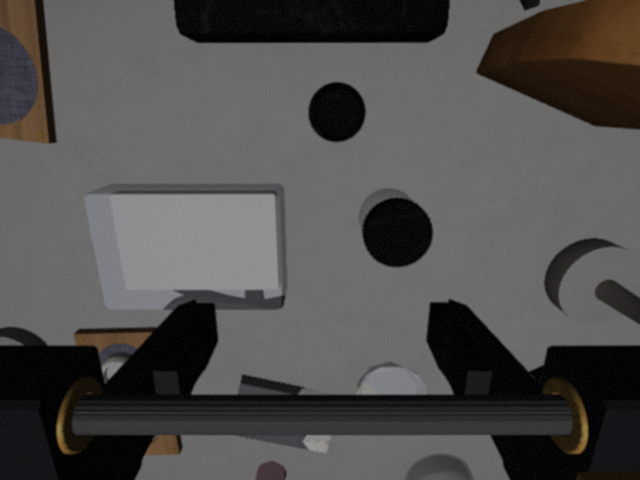

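Run:
```python
from h import *
c=load('pics/w10.npy')
print('jar',world(c,397.5,232,47),'lid w',world(c,433,232,47)-world(c,362,232,47))
for n,u,v,z in [('stand left',545,285,10),('post',605,290,40),('post',605,290,80),('wood tip',480,70,0),('wood tip',480,70,60),('wood low',600,125,60),('box',285,250,20)]: print(n,world(c,u,v,z).round())
print('recess check L',)
```

```text
jar [660.17683898 148.08841068  47.        ] lid w [ 4.20473305e+01 -1.20534458e-02  0.00000000e+00]
stand left [777.  96.  10.]
post [798. 107.  40.]
post [766. 126.  80.]
wood tip [715. 240.   0.]
wood tip [693. 235.  60.]
wood low [758. 210.  60.]
box [591. 127.  20.]
recess check L
```

Run:
```python
from h import *
s=load('pics/scene0.npy');t=load('pics/top0.npy')
for z in(0,40,80,120): print(z,np.round(proj(s,[730,235,z])),np.round(proj(s,[760,210,z])),np.round(proj(s,[790,105,z])), 'top',np.round(proj(t,[730,235,z])))
```

```text
0 [225. 316.] [222. 305.] [237. 275.] top [219. 186.]
40 [223. 306.] [219. 295.] [235. 265.] top [216. 182.]
80 [220. 295.] [217. 284.] [234. 254.] top [212. 178.]
120 [218. 283.] [215. 272.] [232. 242.] top [209. 173.]
```

move_arm:
  moves:
    - {"dx": 0.0145,"dy": 0.0245,"dz": 0,"wx": 0,"wy": 0,"wz": 0,"hand": 0.6}
    - {"dx": 0,"dy": 0.02,"dz": 0,"wx": 0,"wy": 0,"wz": 0,"hand": 0.6}
    - {"dx": 0,"dy": 0,"dz": 0.03,"wx": 0,"wy": 0,"wz": 0,"hand": 0.6}
    - {"dx": 0,"dy": 0,"dz": 0,"wx": 0,"wy": 0,"wz": 0,"hand": 0.6}
    - {"dx": 0,"dy": 0,"dz": 0,"wx": 0,"wy": 0,"wz": 0,"hand": 0.6}

```text
time: 25.2
position: [661.0, 147.7, 96.0]
tool_rot: [0.0, 0.708, 0.707, 0.0]
force: [-0.5, 1.0, 0.6]
gripper_width: 0.8
```

move_arm:
  moves:
    - {"dx": 0,"dy": 0,"dz": 0.03,"wx": 0,"wy": 0,"wz": 0,"hand": 0.6}
    - {"dx": 0,"dy": 0,"dz": 0.025,"wx": 0,"wy": 0,"wz": 0,"hand": 0.6}
    - {"dx": 0,"dy": 0,"dz": 0.015,"wx": 0,"wy": 0,"wz": 0,"hand": 0.6}
    - {"dx": 0,"dy": 0,"dz": 0,"wx": 0,"wy": 0,"wz": 0,"hand": 0.6}

```text
time: 25.7
position: [660.9, 147.4, 24.8]
tool_rot: [-0.0, 0.708, 0.707, -0.0]
force: [-0.2, 0.0, -0.6]
gripper_width: 0.801
```

move_arm:
  moves:
    - {"dx": 0,"dy": 0,"dz": 0,"wx": 0,"wy": 0,"wz": 0,"hand": -1}
    - {"dx": 0,"dy": 0,"dz": 0,"wx": 0,"wy": 0,"wz": 0,"hand": -1}
    - {"dx": 0,"dy": 0,"dz": 0,"wx": 0,"wy": 0,"wz": 0,"hand": -1}
    - {"dx": 0,"dy": 0,"dz": 0,"wx": 0,"wy": 0,"wz": 0,"hand": -1}

```text
time: 26.2
position: [661.3, 147.4, 25.2]
tool_rot: [0.0, 0.708, 0.706, 0.0]
force: [-0.4, 0.3, 2.1]
gripper_width: 0.446
```

move_arm:
  moves:
    - {"dx": 0,"dy": 0,"dz": -0.02,"wx": 0,"wy": 0,"wz": 0,"hand": -1}
    - {"dx": 0,"dy": 0,"dz": -0.03,"wx": 0,"wy": 0,"wz": 0,"hand": -1}
    - {"dx": 0,"dy": -0.02,"dz": -0.02,"wx": 0,"wy": 0,"wz": 0,"hand": -1}
    - {"dx": 0.01,"dy": -0.04,"dz": 0,"wx": 0,"wy": 0,"wz": 0,"hand": -1}
    - {"dx": 0.02,"dy": -0.04,"dz": 0,"wx": 0,"wy": 0,"wz": 0,"hand": -1}

```text
time: 26.82
position: [560.3, 177.5, 96.2]
tool_rot: [0.001, 0.708, 0.706, 0.001]
force: [0.6, -0.2, -0.2]
gripper_width: 0.446
```

move_arm:
  moves:
    - {"dx": 0.02,"dy": -0.045,"dz": 0,"wx": 0,"wy": 0,"wz": 0,"hand": -1}
    - {"dx": 0.02,"dy": -0.045,"dz": 0,"wx": 0,"wy": 0,"wz": 0,"hand": -1}
    - {"dx": 0.02,"dy": -0.04,"dz": 0,"wx": 0,"wy": 0,"wz": 0,"hand": -1}
    - {"dx": 0,"dy": -0.022,"dz": 0,"wx": 0,"wy": 0,"wz": 0,"hand": -1}
    - {"dx": 0,"dy": 0,"dz": 0,"wx": 0,"wy": 0,"wz": 0,"hand": -1}

```text
time: 27.45
position: [408.7, 238.2, 95.9]
tool_rot: [0.0, 0.707, 0.707, 0.001]
force: [1.5, 0.3, 0.3]
gripper_width: 0.446
```

move_arm:
  moves:
    - {"dx": 0,"dy": 0,"dz": 0.02,"wx": 0,"wy": 0,"wz": 0,"hand": -1}
    - {"dx": 0,"dy": 0,"dz": 0.02,"wx": 0,"wy": 0,"wz": 0,"hand": -1}
    - {"dx": 0,"dy": 0,"dz": 0,"wx": 0,"wy": 0,"wz": 0,"hand": -1}
    - {"dx": 0,"dy": 0,"dz": 0,"wx": 0,"wy": 0,"wz": 0,"hand": -1}
    - {"dx": 0,"dy": 0,"dz": 0,"wx": 0,"wy": 0,"wz": 0,"hand": -1}

```text
time: 28.08
position: [409.9, 237.9, 55.6]
tool_rot: [0.0, 0.708, 0.706, 0.001]
force: [-0.3, 1.0, -0.0]
gripper_width: 0.448
```

Run:
```python
from h import *
c=cam('wrist');save(c,'pics/w11.png');print(monitor.get_obs()['position'])
cv2.imwrite('pics/w11c.png',cv2.imread('pics/w11.png')[0:400])
```

```text
[409.74734599 237.92814557  55.4381491 ]
```

View pics/w11c.png

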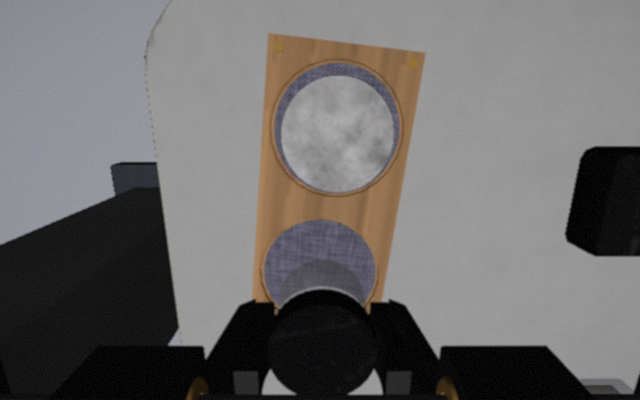

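Run:
```python
from h import *
c=load('pics/w11.npy')
print('tin',world(c,337,134,27),'w1',world(c,337,126,7),'w2 l/r',world(c,262,272,7),world(c,377,272,7),'w2 top',world(c,320,219,7))
```

```text
tin [416.27793026 311.6584184   27.        ] w1 [417.00796275 314.13035518   7.        ] w2 l/r [377.82181824 239.39844004   7.        ] [439.18244324 239.27985855   7.        ] w2 top [408.84082028 268.60001943   7.        ]
```

move_arm:
  moves:
    - {"dx": 0.0005,"dy": -0.001,"dz": 0.015,"wx": 0,"wy": 0,"wz": 0,"hand": -1}
    - {"dx": 0,"dy": 0,"dz": 0.007,"wx": 0,"wy": 0,"wz": 0,"hand": -1}
    - {"dx": 0,"dy": 0,"dz": 0.002,"wx": 0,"wy": 0,"wz": 0,"hand": -1}
    - {"dx": 0,"dy": 0,"dz": 0,"wx": 0,"wy": 0,"wz": 0,"hand": -1}
    - {"dx": 0,"dy": 0,"dz": 0,"wx": 0,"wy": 0,"wz": 0,"hand": -1}

```text
time: 28.75
position: [408.4, 238.4, 30.8]
tool_rot: [0.0, 0.708, 0.707, 0.0]
force: [0.1, -0.1, -0.4]
gripper_width: 0.447
```

move_arm:
  moves:
    - {"dx": 0,"dy": 0,"dz": 0.0007,"wx": 0,"wy": 0,"wz": 0,"hand": -1}
    - {"dx": 0,"dy": 0,"dz": 0,"wx": 0,"wy": 0,"wz": 0,"hand": -1}
    - {"dx": 0,"dy": 0,"dz": 0,"wx": 0,"wy": 0,"wz": 0,"hand": 0.4}
    - {"dx": 0,"dy": 0,"dz": 0,"wx": 0,"wy": 0,"wz": 0,"hand": 0.4}
    - {"dx": 0,"dy": 0,"dz": 0,"wx": 0,"wy": 0,"wz": 0,"hand": 0.4}

```text
time: 29.38
position: [408.2, 238.3, 30.0]
tool_rot: [-0.0, 0.708, 0.706, 0.0]
force: [-1.0, -0.2, -0.2]
gripper_width: 0.701
```

move_arm:
  moves:
    - {"dx": 0,"dy": 0,"dz": -0.03,"wx": 0,"wy": 0,"wz": 0,"hand": 0.4}
    - {"dx": 0,"dy": 0,"dz": -0.05,"wx": 0,"wy": 0,"wz": 0,"hand": 0.4}
    - {"dx": 0,"dy": 0,"dz": -0.05,"wx": 0,"wy": 0,"wz": 0,"hand": 0.4}
    - {"dx": 0,"dy": 0,"dz": -0.03,"wx": 0,"wy": 0,"wz": 0,"hand": 0.4}
    - {"dx": 0,"dy": 0,"dz": 0,"wx": 0,"wy": 0,"wz": 0,"hand": 0.4}

```text
time: 30.0
position: [409.0, 238.6, 191.7]
tool_rot: [0.001, 0.708, 0.707, 0.002]
force: [0.7, -0.9, -0.5]
gripper_width: 0.702
```

Run:
```python
from h import *
c=cam('wrist');save(c,'pics/w12.png');o=monitor.get_obs();print(o['position'],o['force'],o['gripper_width'])
s=cam('scene');save(s,'pics/scene1.png')
w=cv2.imread('pics/w12.png')[100:400,120:520]
S=cv2.resize(cv2.imread('pics/scene1.png')[200:425,280:430],None,fx=2.667,fy=2.667,interpolation=cv2.INTER_CUBIC)
S=S[:600,:400];S=cv2.copyMakeBorder(S,0,600-S.shape[0],0,400-S.shape[1],0)
w=cv2.copyMakeBorder(w,0,300,0,0,0)
cv2.imwrite('pics/fin.png',np.hstack([w,S]))
```

```text
[408.2030909  238.34892801 189.93612469] [-0.19226202 -0.10367017 -0.39101441] 0.7021327407279542
```

View pics/fin.png

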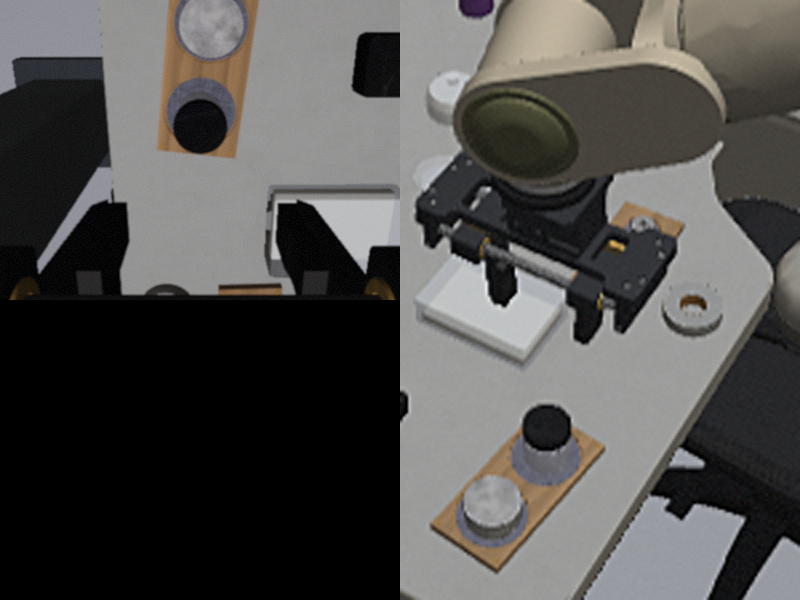

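Run:
```python
from h import *
c=load('pics/w12.npy');print('jar',world(c,319.5,226,52))
c=load('pics/w4.npy');a=world(c,403,152,10);print('tweezer tip',a)
ticket.job_done()
```

```text
jar [407.54438836 239.01070895  52.        ]
tweezer tip [ 515.80173852 -197.73915976   10.        ]
the job is handed in; nothing more can be done
```

All five things are in their trays, and I handed the job in at about 30 s of the 125 s allowed. The hand-in gives no verdict, so the results below are from my own pictures.

| Thing | Offset from the centre of its place | How it was measured |
|---|---|---|
| Small die | about 3 mm in its recess | wrist picture; an earlier one gave about 1 mm |
| Large die | about 1 mm in its recess | wrist picture |
| Tin | about 2 mm in the far well | wrist picture |
| Jar | about 1 mm in the near well, upright | wrist picture |
| Tweezers | about 1 mm along the trough, within about 0.05 rad | centre worked out from one tip and the known 125 mm length |

- **Touch on a dish:** a half-open finger pressed on the dish beside the tweezers at about 10 N. I narrowed the fingers and the force went away.
- **Camera disagreement:** the overhead and scene cameras differed by 3 to 8 mm in y, so I aimed with the wrist camera, which fell between them.
- **Grip readings:** the gripper read 1 to 4 mm less than the given sizes; the large die was lowest at about 28 mm against 32 mm. Every grip held.
- **Not checked:** I did not measure heights or tilt directly. I judged them from the release heights and the pictures, and I did not look at the tweezers again after the first check once they were released.

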